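# Hold the cold room's defrost key switch turned

## Task

Lever up the flush cover of the defrost control box with the flat screwdriver, swing it fully open and lay the screwdriver back down on the counter. Then take the square-headed key from its hook, push it fully home in the lock past the sticky pins, and turn it a quarter turn clockwise to its stop against the return spring. Finish while still gripping the key and holding it turned; leave the other keys on their hooks and everything else where it is.

Things in the scene. Friction and masses are not known exactly. Their poses are not given: they have to be found in the camera images.
- station: white defrost control box fixed on the counter, 150 (x) x 220 (y) x 80 mm high, origin at the centre of its underside, front faces its own -x (the robot). In its left half (+y side) a square well, centred at y = +50 mm, holds the key lock under a flush grey cover; the display, two buttons and lamp of the right half are not used
- notch (a point): middle of the pry notch, an upward-open cut, 32 mm wide, in the box's 5 mm front wall, at the box's (-75, 50, 71) mm. Its sill is 66 mm and the shut cover's underside 76 mm above the counter: a level blade enters this 10 mm gap along the box's +x; the cover's edge lies 6 mm behind the front face, and the space under it is free for 25 mm
- cover: grey plate 90 (x) x 80 (y) x 4 mm, flush with the box top when shut, too flush to grip; origin on its hinge line at the rear edge, at the box's (21, 50, 78) mm; the plate runs from there along its own -x. The hinge is stiff (0.12 N m, about 1.6 N at the edge): the cover stays where it is left
- cover_edge (a point): middle of the cover's front edge, on its underside, 90 mm from the hinge
- cover_hinge (a joint): cover opening angle: 0 shut, 1.57 upright, 2.2 stop (leaning well back); open enough at 1.4, and the further back the more room for the hand
- barrel: steel lock barrel, face 24 mm across looking up, in a 34 mm ring; origin at its face's centre, the box's (-24, 50, 70) mm, 10 mm below the rim. Keyway 10.4 mm along its y, 4.2 mm along its x, 28 mm deep. Sprung sticky pins in it 10 and 20 mm down: about 4 to 10 N of push, with a little rocking, gets the key past them. Turn only once the key is fully home
- barrel_turn (a joint): barrel angle about its upright axis: 0 at rest, grows clockwise seen from above, stop at 1.6; a quarter is 1.57, from 1.4 it counts as turned. A spring returns it when let go (0.04 N m at rest, 0.13 N m at the stop). The key has 0.15 to 0.25 rad of play in the keyway, so the hand must turn that much further
- key: key to use: black square head 30 (its y) x 10 (its x) x 42 mm tall on a flat blade 9 (y) x 3 x 27 mm along its -z, tip rounded; fits either way round. Origin: middle of the head's underside. Head window 12 mm wide, 23 to 37 mm above the origin, takes the hook along the key's x. Grip across the 30 mm. Hangs with origin 90 mm above the counter; 30 g. Home: head on the barrel face
- rack: key rack fixed on the counter: steel foot 100 x 250 x 8 mm, green wire frame 125 mm high; origin at the centre of its underside. Three level hooks (5 mm rod, 125 mm up, at y = -85, 0, 85 mm) run from the frame at x = +30 mm to x = -39 mm, the last 5 mm bent up by 4 mm. Raise a key 5 to 8 mm, then draw it 30 mm or more along the rack's -x. Which key is on which hook changes
- key_round: another key, not to be used: round black head 36 mm across, brass blade 12 x 4 x 40 mm; too big for the keyway. Origin where the blade starts
- key_triangle: another key, not to be used: open triangle of 8 mm steel rod, 40 mm wide, on a round stem. Origin at the top of the stem
- driver: stubby flat screwdriver lying on the counter beside the box: black handle 60 x 26 x 26 mm, origin at its middle (13 mm above the counter when lying), 7 mm shank and a flat blade 9 mm wide (its y) x 2.2 mm thick (its z); the blade's end is 95 mm from the origin along its +x; mass 90 g
- jar: bystander: amber jar with green lid, 84 mm wide, 125 mm tall
- carton: bystander: small cardboard carton 100 x 75 x 60 mm
- pan: bystander: open steel food pan 162 x 106 x 65 mm
- label_roll: bystander: roll of paper labels 60 mm across, 25 mm high
- padlock: bystander: brass padlock lying flat, 60 x 40 x 18 mm
- marker: bystander: marker pen 130 mm long, 14 mm thick
Things that resemble listed ones, but are neither listed nor needed, are in the scene too. What is shaped like the driver but purple is not meant.

How it is judged:
By the outcome, as a careful person would: the job done as asked, in the order asked, and still so for the second after the job is handed in, while the arm keeps its last pose, push and grip.
It also fails if it takes over 72 s, if anything falls off the work surface, if the arm or the gripper's body presses on something with over 40 N, if the wrist force passes 120 N, or if a joint passes its speed limit or range.

## Robot

A 7-joint arm with a two-finger parallel gripper is mounted at the origin on the work surface. World frame = base frame: x ahead of the robot, y to its left, z up, the work surface at z = 0. Lengths are in m, angles in rad, forces in N, time in s.
With the tool pointing down it reaches from about 0.4 to 0.9 m from the base axis. Payload 5.5 kg.
Tool frame: the origin (TCP) lies midway between the tips of the shut fingers; the grasp point (between the pads) lies 19 mm behind it (manip.grip_depth is the distance from the TCP to the grasp point, in m); z points along the fingers, x is the direction in which the jaws open and shut, and the axes are right-handed (so a half turn about z gives the same grasp; the last joint's range is limited). The gripper opens to 92 mm and grips with 3 to 60 N. Pads are 19 mm wide; open, the fingers measure 130 mm over their backs; the gripper's body (75 mm by 190 mm) begins 47 mm behind the grasp point.
Start: joints at [-1.018, 0.501, -0.427, 1.55, 0.221, 1.138, -0.21], TCP at [0.186, 0.623, 0.227] pointing down, gripper open.
Joint ranges: [-2.88, 2.88], [-0.31, 2.03], [-1.54, 1.56], [0.2, 2.42], [-1.41, 4.55], [0.19, 2.02], [-2.57, 2.57]. Speed limits (rad/s): [2.57, 2.57, 3.14, 3.14, 3.14, 3.14, 3.14].

## Interface

Orientations are given as a unit quaternion [x, y, z, w].
In Python, from bench import manip, effector, viewer gives the robot as it stands. Calls block until the motion is done:
- manip.move_pose(position, orientation): joint-space move of the TCP to a pose.
- manip.servo_line(position, ori=None, vel=0.15): straight line of the TCP; ori=None keeps the orientation; vel is the mean speed in m/s.
- manip.movej(angles): joint-space move.
- effector.open_jaws() and effector.close(f_grip=None): open the fingers fully, or close them until they stop; f_grip is the grip in N (None keeps the last).
- manip.sleep(seconds).
- manip.solve_ik(position, orientation): joint angles nearest the present ones, or None.
- viewer.get_image(name): name is "scene" or "top" or "wrist"; returns the picture (420x560x3 uint8, red, green, blue); there is no depth.
- viewer.get_calibration(name): a dict with "vfov" (degrees; the focal length in pixels is half the picture's height over the tangent of half this angle, whatever the lens; pixels are square), "cx", "cy" (the principal point, pixels), "eye" and "attitude" of the camera in the world. Camera axes: x right, y down, z forward; pixel columns grow to the right and rows downward; lengths in m; the calibration is good to about 2 mm. The wrist camera is an equidistant fisheye: a pixel r from the principal point sees the ray r / f radians off the axis. A picture is of the moment at which its call begins: read the wrist's pose just before it. get_calibration takes no time and is no camera call; for the wrist camera it gives the pose at the moment of the call.
A pose or a line that the arm cannot do raises manip.PlanningError and nothing moves.
- manip.hand_in(): hands the job in, once; it reports no verdict.
Readings, each from a call of its own:
- manip.current_clock(): time.
- manip.current_q(): joint angles.
- manip.current_joint_velocities(): joint speeds.
- manip.current_tau(): joint torques, N m.
- manip.current_tool_pos(): TCP position.
- manip.current_tcp_rot(): TCP orientation.
- manip.current_force(): force on the tool from outside, world axes, zero at the start.
- manip.current_wrist_torque(): the same for the moment, N m.
- manip.current_finger_gap(): finger opening in m.
Only numpy, scipy, OpenCV 4.12 (cv2) and the standard library are available. Lean on these libraries where they do the work, as an engineer would, in place of code of your own. Each camera call takes 0.05 s, during which the arm holds its last target. There are 200 camera calls.

## Working session

There is one attempt and no reset: what is moved stays moved. The work goes in short steps, each a Python script; the robot and the scene stay as the last script left them, time stands still between calls to the robot, and variables do not carry over. Pictures are saved under pics/ and viewed, about 8 in all and at most 12, crops included, and the job is handed in when it is done.

```bash
ls; mkdir -p pics; python3 - <<'E'
from bench import manip, effector, viewer
import cv2,numpy as np
for n in ("scene","top","wrist"):
    c=viewer.get_calibration(n); print(n,c)
    im=viewer.get_image(n); cv2.imwrite(f"pics/{n}0.png",im[:,:,::-1])
print(manip.current_clock(),manip.grip_depth,manip.current_tcp_rot())
a=cv2.imread("pics/top0.png");cv2.imwrite("pics/top0b.png",cv2.resize(a,(800,600),interpolation=cv2.INTER_CUBIC))
a=cv2.imread("pics/scene0.png");cv2.imwrite("pics/scene0b.png",cv2.resize(a,(800,600),interpolation=cv2.INTER_CUBIC))
E
```

```text
pics
scene {'vfov': 55.49289649317514, 'cx': 283.01692513206905, 'cy': 207.90016236106013, 'eye': array([ 1.15717764, -0.57638421,  0.93145358]), 'attitude': array([ 0.86140323,  0.32520743, -0.12898591, -0.36822174])}
top {'vfov': 49.9348616076023, 'cx': 275.85095720239707, 'cy': 204.0909668282846, 'eye': array([0.47710814, 0.05400752, 1.20999403]), 'attitude': array([ 0.70811709, -0.70401944,  0.02741329, -0.0466404 ])}
wrist {'vfov': 65.70646984690485, 'cx': 278.4609790355107, 'cy': 207.82442591885257, 'eye': array([0.10760738, 0.64639772, 0.38256665]), 'attitude': array([0.79225933, 0.59098566, 0.09000574, 0.12231136])}
0.15 0.0188 [ 8.01795543e-01  5.97597961e-01 -6.29905617e-04  4.32806157e-04]
```

View pics/top0b.png

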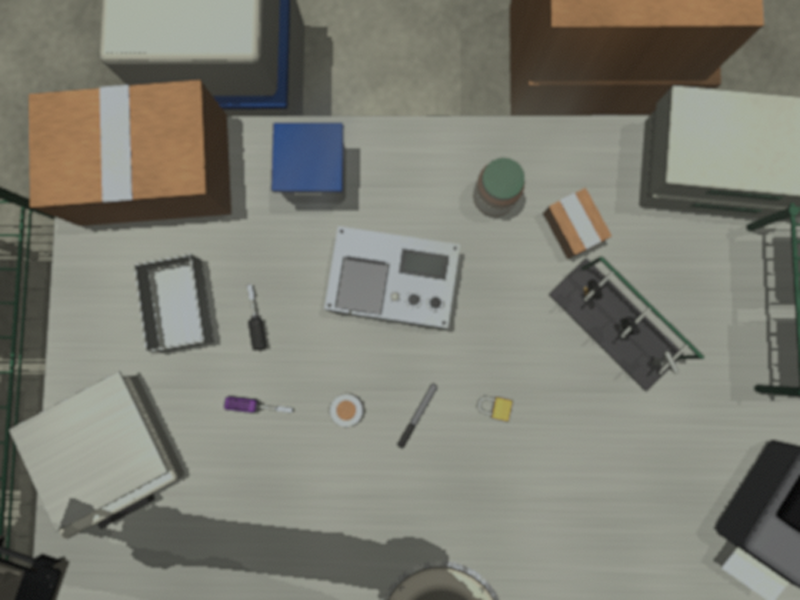

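View pics/scene0b.png

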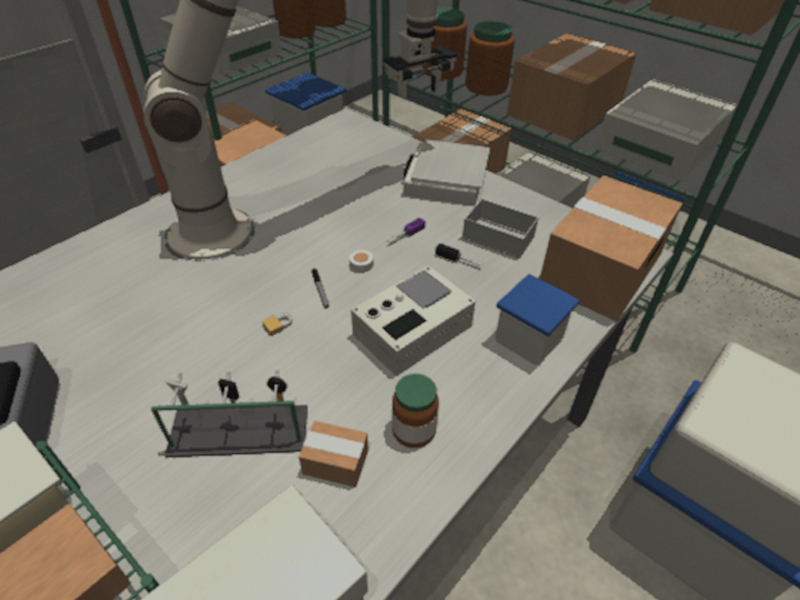

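Top picture (800x600). Driver candidates: the black one at (257,330), tip (251,288), and the purple one at (242,404), which is the wrong one. The marker at (418,415) is similar in shape. Key candidates on the rack: (592,290) round with brass, (628,326) black square, (670,362) steel triangle. I choose the black driver and the middle key. I'll localise them and check with wrist close-ups.

```bash
cat > h.py <<'E'
from bench import manip, effector, viewer
import cv2, numpy as np, json
from scipy.spatial.transform import Rotation as R
def K(c): return 210/np.tan(np.radians(c['vfov'])/2)
def ray(c,u,v,fish=False):
    f=K(c); p=np.array([u-c['cx'],v-c['cy']])/f
    if fish:
        r=np.hypot(*p); d=np.array([*(p/max(r,1e-9)*np.sin(r)),np.cos(r)])
    else: d=np.array([*p,1.])
    return R.from_quat(c['attitude']).apply(d)
def at_z(c,u,v,z,fish=False):
    d=ray(c,u,v,fish); return c['eye']+d*(z-c['eye'][2])/d[2]
def proj(c,P,fish=False):
    d=R.from_quat(c['attitude']).inv().apply(np.atleast_2d(P)-c['eye']); f=K(c)
    if fish:
        n=np.hypot(d[:,0],d[:,1]); t=np.arctan2(n,d[:,2]); s=t/n
    else: s=1/d[:,2]
    return np.c_[c['cx']+f*d[:,0]*s, c['cy']+f*d[:,1]*s]
def snap(name,tag):
    c=viewer.get_calibration(name); im=viewer.get_image(name)[:,:,::-1].copy()
    cv2.imwrite(f"pics/{tag}.png",im)
    json.dump({k:np.asarray(v).tolist() for k,v in c.items()},open(f"pics/{tag}.json","w")); return c,im
def load(tag):
    c=json.load(open(f"pics/{tag}.json")); return {k:np.array(v) for k,v in c.items()},cv2.imread(f"pics/{tag}.png")
def quat(x,z):
    z=np.array(z,float); z/=np.linalg.norm(z); x=np.array(x,float); x-=z*(x@z); x/=np.linalg.norm(x)
    return R.from_matrix(np.c_[x,np.cross(z,x),z]).as_quat()
def down(yaw):  # jaw axis (tool x) at yaw, tool pointing down; pick the half turn nearest in joint 7
    return quat([np.cos(yaw),np.sin(yaw),0],[0,0,-1])
E
python3 - <<'E'
from h import *
c=viewer.get_calibration("top")
g=lambda u,v,z: at_z(c,u*.7,v*.7,z)
for n,u,v,z in [("screwTL",340,233,.08),("screwTR",457,247,.08),("screwBR",445,323,.08),("screwBL",331,308,.08),
 ("drv handle end",259,348,.013),("drv tip",251,286,.013),("rackfoot1",551,295,.008),("rackfoot2",648,389,.008),("rackfoot3",700,356,.008),("frame top1",601,259,.125),("frame top2",702,356,.125),("key mid",625,325,.115)]:
    print(n,g(u,v,z).round(4))
E
```

```text
screwTL [0.7006 0.1825 0.08  ]
screwTR [ 0.6758 -0.0258  0.08  ]
screwBR [ 0.5409 -0.0044  0.08  ]
screwBL [0.5662 0.1963 0.08  ]
drv handle end [0.4961 0.3379 0.013 ]
drv tip [0.6123 0.3565 0.013 ]
rackfoot1 [ 0.5983 -0.2053  0.008 ]
rackfoot2 [ 0.4264 -0.3784  0.008 ]
rackfoot3 [ 0.4871 -0.4748  0.008 ]
frame top1 [ 0.648  -0.2651  0.125 ]
frame top2 [ 0.4861 -0.4266  0.125 ]
key mid [ 0.5373 -0.3052  0.115 ]
```

```bash
python3 - <<'E'
from h import *
# joint-7 feasibility for both half turns
for s in (0,np.pi):
  for n,p,y in [("drv",(.526,.343,.0),1.73),("box",(.6,.14,.1),1.46),("turned",(.6,.14,.09),-.45),("key",(.53,-.31,.1),.785)]:
    q=manip.solve_ik(np.array(p),down(y+s)); print(s,n,None if q is None else np.round(q,2))
manip.move_pose([.53,.30,.2],down(1.73)); print(manip.current_clock(),manip.current_tool_pos())
c,im=snap("wrist","w1"); cv2.imwrite("pics/w1b.png",cv2.resize(im,(800,600),interpolation=cv2.INTER_CUBIC))
E
```

```text
0 drv [-0.36  0.74 -0.36  1.74  0.36  0.73  0.83]
0 box [-0.09  0.56 -0.25  1.74  0.17  0.86  1.05]
0 turned [-0.34  0.57  0.09  1.76 -0.06  0.82 -0.67]
0 key [ 0.22  0.57  0.36  1.77 -0.25  0.85  1.48]
3.141592653589793 drv [-0.75  0.72  0.18  1.75 -0.19  0.69 -1.88]
3.141592653589793 box [-0.48  0.56  0.28  1.76 -0.2   0.85 -1.8 ]
3.141592653589793 turned [ 0.08  0.61 -0.47  1.74  0.35  0.87  2.14]
3.141592653589793 key [-0.01  0.65  0.68  1.77 -0.5   0.9  -1.46]
1.875 [0.5291631  0.30157019 0.20014894]
```

View pics/w1b.png

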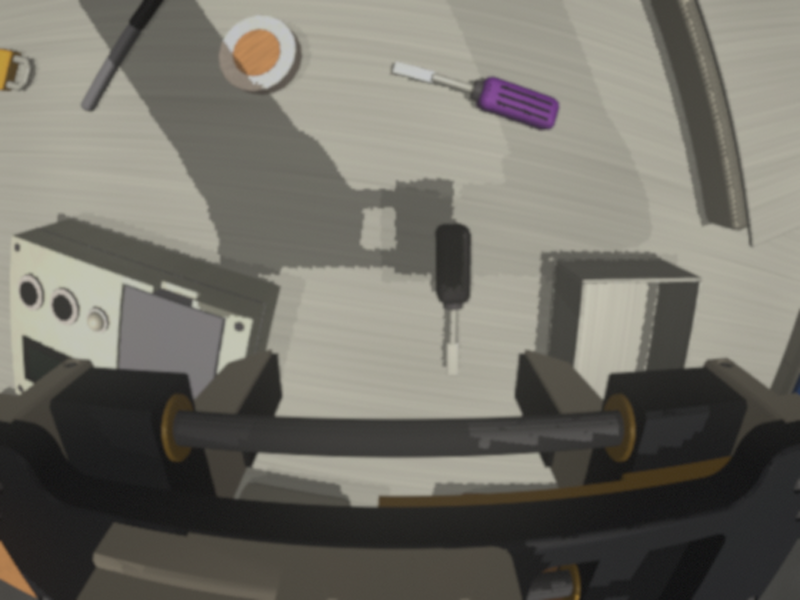

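Wrist picture: black driver with handle end (452,226), handle front (454,303) and tip (453,373). Purple one at (517,103), not wanted. Box: notch about (180,290), front-left screw (239,326), cover front edge from (125,287) to (224,318).

```bash
python3 - <<'E'
from h import *
c,im=load("w1"); g=lambda u,v,z: at_z(c,u*.7,v*.7,z,True)
for n,u,v,z in [("end",452,225,.013),("front",454,304,.013),("tip",453,373,.008),("tip13",453,373,.013),("screw",239,326,.08),("cov1",125,287,.08),("cov2",224,318,.08),("screw2",17,248,.08),("notch",180,290,.08)]:
    print(n,g(u,v,z).round(4))
b=np.array([.621,.087]);yaw=-.11
r=R.from_euler('z',yaw).as_matrix()
print(proj(c,r@[-.069,.09,.08]+[*b,0],True)/.7,proj(c,r@[-.069,.01,.08]+[*b,0],True)/.7)
manip.sleep(.3);print(manip.current_tool_pos())
E
```

```text
end [0.4933 0.3376 0.013 ]
front [0.5543 0.351  0.013 ]
tip [0.616  0.3636 0.008 ]
tip13 [0.6136 0.3625 0.013 ]
screw [0.5718 0.2022 0.08  ]
cov1 [0.5584 0.1127 0.08  ]
cov2 [0.5679 0.1912 0.08  ]
screw2 [0.5431 0.0012 0.08  ]
notch [0.5535 0.158  0.08  ]
[[214.37638382 308.42069908]] [[115.58897313 278.76644475]]
[0.52972667 0.30050955 0.19999277]
```

```bash
python3 - <<'E'
from h import *
c,im=load("w1"); g=lambda u,v,z: at_z(c,u*.7,v*.7,z,True)
for p in [(545,255),(537,350),(583,275)]: print(p,g(*p,.065).round(3),g(*p,0).round(3))
t=viewer.get_calibration("top")
for p in [(211,346),(194,256),(205,345)]: print(p,at_z(t,p[0]*.7,p[1]*.7,.065).round(3))
c2,im2=snap("wrist","w2"); print(c['eye'],c2['eye'],R.from_quat(c['attitude']).inv().apply(R.from_quat(c2['attitude']).apply(np.eye(3))))
cv2.imwrite("pics/w2b.png",cv2.resize(im2[140:300,:400],(800,320),interpolation=cv2.INTER_CUBIC))
E
```

```text
(545, 255) [0.495 0.396 0.065] [0.505 0.42  0.   ]
(537, 350) [0.563 0.408 0.065] [0.588 0.434 0.   ]
(583, 275) [0.503 0.427 0.065] [0.516 0.458 0.   ]
(211, 346) [0.498 0.412 0.065]
(194, 256) [0.661 0.449 0.065]
(205, 345) [0.5   0.423 0.065]
[0.44879281 0.28889148 0.3569625 ] [0.44929454 0.28802678 0.35679464] [[ 9.99999022e-01  7.57855835e-04  1.17528136e-03]
 [-7.57844221e-04  9.99999713e-01 -1.03264273e-05]
 [-1.17528885e-03  9.43573703e-06  9.99999309e-01]]
```

View pics/w2b.png

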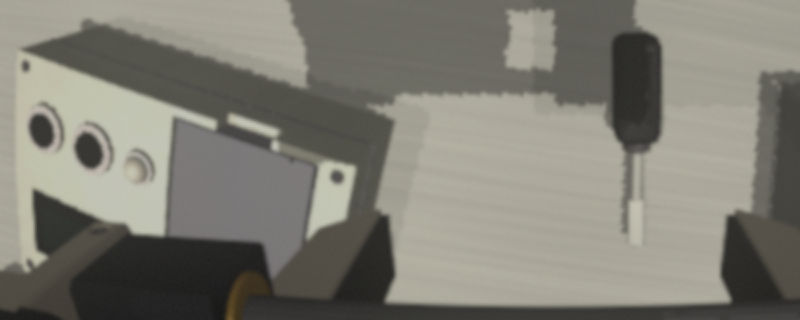

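```bash
python3 - <<'E'
from h import *
c,im=load("w2"); g=lambda u,v,z: at_z(c,u,v,z,True)
for n,u,v,z in [("end",318,156,.013),("front",319,212.5,.013),("tip",318,262.5,.01),("screw",168.5,228,.08),("cov1",87,199.5,.08),("cov2",159,222.5,.08),("screw2",12.5,173,.08)]: print(n,g(u,v,z).round(4))
yaw=.19; o=np.array([.524,.3435,0]); y=np.array([-np.sin(yaw),np.cos(yaw),0])
p=o-.014*y; q=down(yaw+np.pi/2)
manip.move_pose([*p[:2],.09],q); manip.servo_line([*p[:2],.004],q,vel=.12)
print(manip.current_force().round(1)); effector.close(f_grip=60)
print(manip.current_finger_gap(),manip.current_tool_pos().round(4))
P=manip.current_tool_pos(); manip.servo_line([P[0],P[1],.14],q,vel=.15)
print(manip.current_clock(),manip.current_finger_gap(),manip.current_force().round(2),manip.current_wrist_torque().round(3))
P=manip.current_tool_pos()
snap("scene","s3")
# go in front of the box to look
by=-.11; bx=np.array([np.cos(by),np.sin(by)]); b=np.array([.623,.090]); byv=np.array([-bx[1],bx[0]])
n=b-.075*bx+.05*byv; t=n-.15*bx
manip.move_pose([*t,.16],down(by+np.pi/2)); manip.sleep(.3); 
print(manip.current_tool_pos().round(4),manip.current_clock())
c,im=snap("wrist","w4"); cv2.imwrite("pics/w4b.png",cv2.resize(im,(800,600),interpolation=cv2.INTER_CUBIC))
E
```

```text
end [0.492  0.3377 0.013 ]
front [0.5543 0.351  0.013 ]
tip [0.6173 0.3632 0.01  ]
screw [0.5718 0.2022 0.08  ]
cov1 [0.5573 0.1109 0.08  ]
cov2 [0.5678 0.1923 0.08  ]
screw2 [0.5425 0.001  0.08  ]
[-0.4 -0.5  1.3]
0.02535421681676572 [0.5266 0.3299 0.004 ]
5.775 0.025320289005332276 [ 1.1   0.   -2.18] [ 0.013  0.05  -0.071]
[0.4052 0.1653 0.1598] 6.9667
```

View pics/w4b.png

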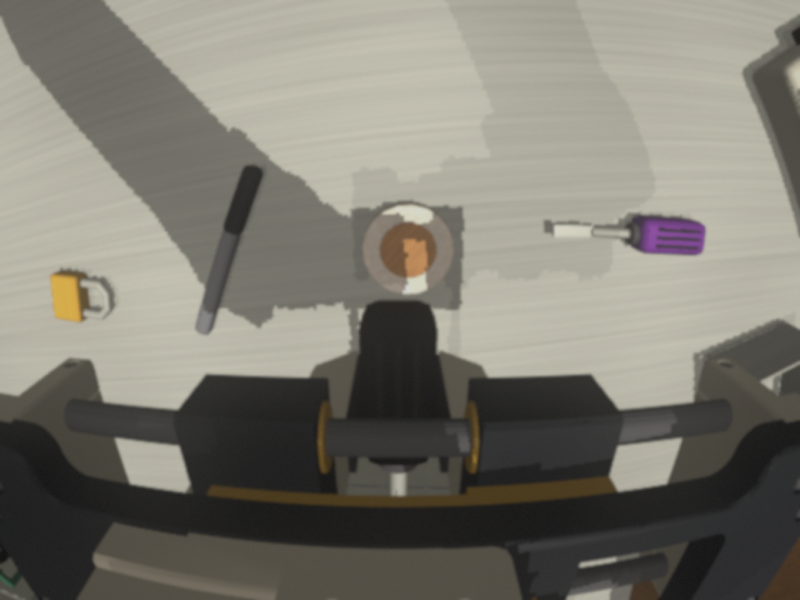

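Driver is held, handle end (400,302), purple one untouched at (670,235). The tip is hidden by the gripper, so I'll check it and the box with the fixed cameras.

```bash
python3 - <<'E'
from h import *
c,a=snap("top","t5"); c2,s=snap("scene","s5")
A=cv2.resize(a[150:240,215:335],None,fx=5,fy=5,interpolation=cv2.INTER_CUBIC)  #600x450
S=cv2.resize(s[170:270,230:350],None,fx=5,fy=5,interpolation=cv2.INTER_CUBIC)
out=np.zeros((600,800,3),np.uint8); 
A=cv2.resize(a[150:240,215:335],(400,300),interpolation=cv2.INTER_CUBIC);S1=cv2.resize(s[170:260,230:350],(400,300),interpolation=cv2.INTER_CUBIC)
out=np.vstack([cv2.resize(a[152:237,170:330],(800,425),interpolation=cv2.INTER_CUBIC)])
cv2.imwrite("pics/t5b.png",out)
cv2.imwrite("pics/s5b.png",cv2.resize(s[165:265,215:345],(780,600),interpolation=cv2.INTER_CUBIC))
E
```

```text
(no output)
```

View pics/t5b.png

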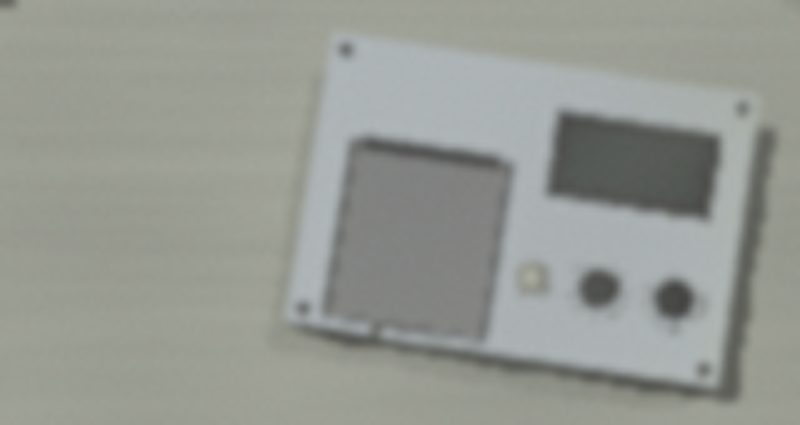

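View pics/s5b.png

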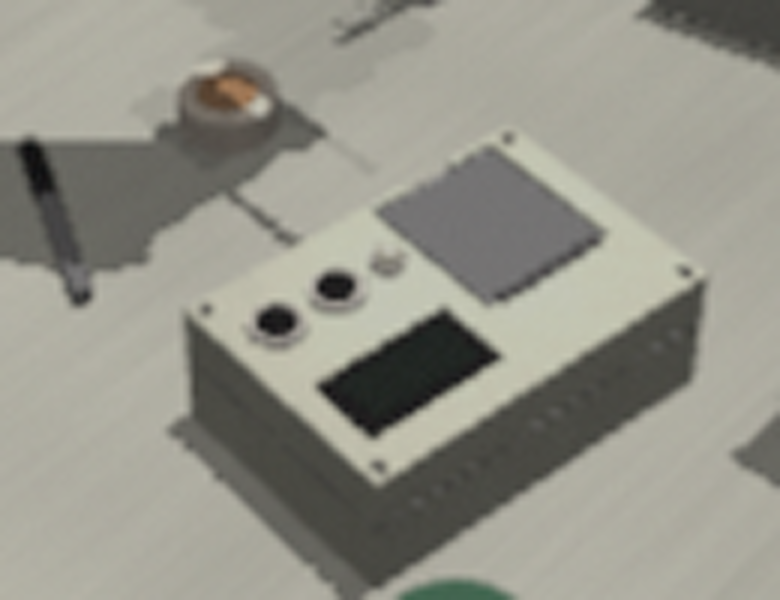

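```bash
cat > fit.py <<'E'
from h import *
from scipy.optimize import least_squares
T,_=load("t5");S,_=load("s5");W,_=load("w2")
tp=[((.075,.11,.08),(332,35)),((.075,-.11,.08),(762,95)),((-.075,-.11,.08),(724,392)),((-.075,.11,.08),(288,318))]
sp=[((-.075,-.11,.08),(185,315)),((-.075,.11,.08),(510,125)),((.075,.11,.08),(708,275)),((.075,-.11,.08),(378,487)),((.075,-.11,0),(380,590)),((.075,.11,0),(690,380))]
wp=[((-.069,.01,.08),(174,119)),((-.069,.09,.08),(318,165))]
obs=[(T,0,[p for p,_ in tp],np.array([[170+x/5,152+y/5] for _,(x,y) in tp])-.0),
 (S,0,[p for p,_ in sp],np.array([[215+x/6,165+y/6] for _,(x,y) in sp])),
 (W,1,[p for p,_ in wp],np.array([[x/2,140+y/2] for _,(x,y) in wp]))]
def solve(ks):
    def f(v):
        M=R.from_euler('z',v[2]); return np.concatenate([(proj(c,M.apply(P)+[v[0],v[1],0],fi)-uv).ravel() for c,fi,P,uv in [obs[k] for k in ks]])
    r=least_squares(f,[.62,.09,-.11]); return r.x,r.fun
if __name__=="__main__":
    for ks in ([0],[1],[2],[0,1],[0,1,2]):
        x,e=solve(ks); print(ks,x.round(4),e.round(1))
E
python3 fit.py
```

```text
[0] [ 0.6221  0.0872 -0.1449] [ 0.6 -0.4  0.2  0.1 -0.7 -0.7 -0.1  1. ]
[1] [ 0.6237  0.0922 -0.1395] [-0.2 -0.6 -0.3  0.   0.  -0.2  0.3 -0.  -0.3  0.6  0.4  0.1]
[2] [ 0.6243  0.0931 -0.1328] [ 1.   0.1 -0.8 -0.1]
[0, 1] [ 0.6232  0.0894 -0.1406] [-0.4 -0.7 -0.8 -0.5 -1.5 -1.3 -0.9  0.7 -0.9 -0.3 -1.   0.4 -0.7  0.2
 -0.5  0.4 -1.1  1.1 -0.2  0.6]
[0, 1, 2] [ 0.6234  0.0911 -0.1466] [-0.8 -1.  -1.4 -0.3 -2.4 -1.2 -1.7  0.3 -0.5 -0.7 -0.3  0.2 -0.2  0.1
 -0.4  0.1 -0.9  0.7  0.2  0.5  0.1 -0.7 -2.   0.1]
```

```bash
python3 - <<'E'
from h import *
c,_=load("w4"); P=manip.current_tool_pos(); print(P,manip.current_force().round(2),manip.current_wrist_torque().round(3))
for z in (.165,.169,.178):
    e=at_z(c,399*.7,302*.7,z,True); d=e-P; bx=np.array([np.cos(-.11),np.sin(-.11),0]); print(z,e.round(4),(d@bx).round(4),(np.cross(bx,d)[2]).round(4))
# predicted tip in scene/top
cs,s=load("s5"); ct,t=load("t5")
tip=P+[0,0,.009]+bx*.095
print(proj(cs,tip),proj(ct,tip))
u,v=proj(cs,tip)[0].astype(int); a=s[v-35:v+35,u-50:u+50]; a=cv2.resize(a,(500,350),interpolation=cv2.INTER_CUBIC)
u2,v2=proj(ct,tip)[0].astype(int); b=cv2.resize(t[v2-40:v2+30,u2-30:u2+30],(300,350),interpolation=cv2.INTER_CUBIC)
print(u,v,u2,v2); cv2.imwrite("pics/tip.png",np.hstack([a,b]))
E
```

```text
[0.40487113 0.16474053 0.15979734] [ 0.35 -0.12 -1.43] [ 0.021 -0.035 -0.028]
0.165 [0.3735 0.1697 0.165 ] -0.0317 0.0015
0.169 [0.3722 0.1699 0.169 ] -0.033 0.0015
0.178 [0.3693 0.1702 0.178 ] -0.0359 0.0015
[[272.93805152 163.89446824]] [[244.56638206 241.57956417]]
272 163 244 241
```

View pics/tip.png

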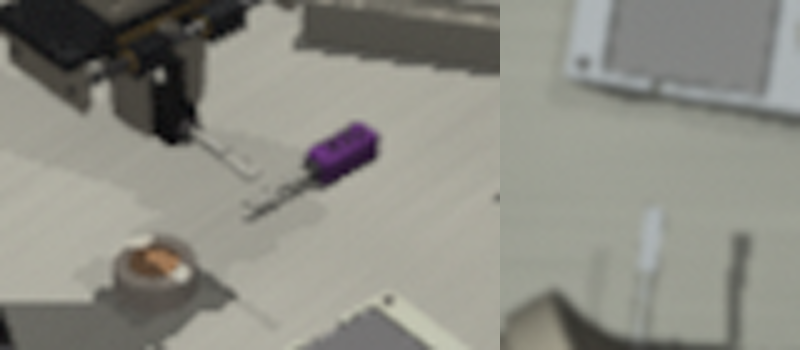

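Predicted and seen tip agree to about 2 mm (scene (273.6,163), top (244.6,242.4)). Prying now.

```bash
cat > box.py <<'E'
from h import *
B=np.array([.6235,.0910,0]); BY=-.14; M=R.from_euler('z',BY)
def w(x,y,z): return M.apply(np.array([x,y,z])/1000)+B
QB=down(BY+np.pi/2)
def tcp(x,z,y=50): return w(x-95,y,z-9)
E
python3 - <<'E'
from box import *
F0=manip.current_force()
manip.move_pose(tcp(-93,71),QB); manip.sleep(.2); e=manip.current_tool_pos()-tcp(-93,71); print("err",e.round(4),manip.current_clock())
F0=manip.current_force()
manip.servo_line(tcp(-54,71),QB,vel=.06); print("ins",(manip.current_force()-F0).round(1),manip.current_tool_pos()-tcp(-54,71))
if np.linalg.norm(manip.current_force()-F0)<10:
    for th in [.03,.15,.3,.5]:
        x=21-75*np.cos(th)-3.1*np.sin(th); z=78+75*np.sin(th)-3.1*np.cos(th)
        manip.servo_line(tcp(x,z),QB,vel=.08); print(th,M.inv().apply(manip.current_force()-F0).round(1))
print(manip.current_clock(),manip.current_finger_gap())
c,s=snap("scene","s6");snap("top","t6");cv2.imwrite("pics/s6b.png",cv2.resize(s[115:255,215:355],(600,600),interpolation=cv2.INTER_CUBIC))
E
```

```text
err [0.0009 0.0006 0.0019] 7.8167
ins [-0.  -0.7  0.1] [-5.13576163e-04 -4.04789097e-05 -2.95557885e-04]
0.03 [-0.6 -0.6 -1.1]
0.15 [1.1 0.1 0.4]
0.3 [ 0.4 -0.4 -0.7]
0.5 [ 1.1 -0.7 -0.2]
9.7583 0.025400932852248693
```

View pics/s6b.png

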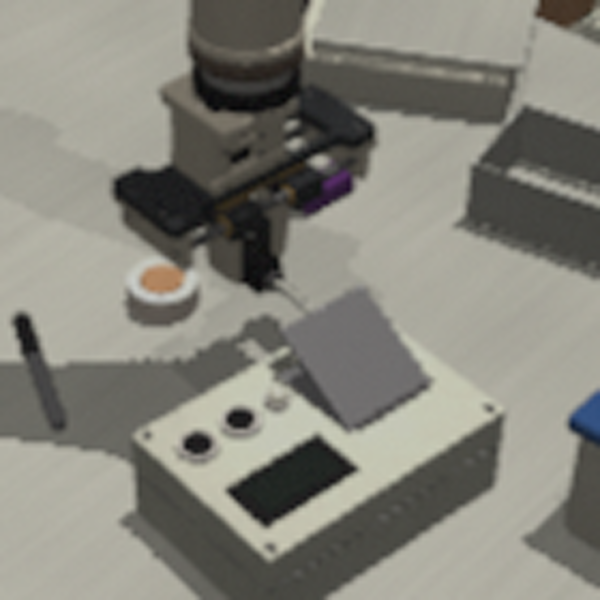

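The cover is lifted about 0.5 rad with the blade under its edge (300,300). Continuing the arc to the stop.

```bash
python3 - <<'E'
from box import *
F0=manip.current_force()
for th in [.75,1.0,1.25,1.5,1.75,1.95,2.1,2.16,2.22,2.26]:
    x=21-75*np.cos(th)-3.1*np.sin(th); z=78+75*np.sin(th)-3.1*np.cos(th)
    manip.servo_line(tcp(x,z),QB,vel=.12); f=M.inv().apply(manip.current_force()-F0); print(th,f.round(1))
    if th>2 and np.linalg.norm(f)>9: break
print(manip.current_clock(),manip.current_finger_gap())
# back off, then lay driver down where it was
manip.servo_line(tcp(x-60,z+20),QB,vel=.2)
snap("top","t7");snap("scene","s7")
yaw=.19; q=down(yaw+np.pi/2); p=[.5245,.3315]
manip.move_pose([*p,.10],q); manip.servo_line([*p,.0055],q,vel=.12)
print(manip.current_force().round(1),manip.current_tool_pos().round(4))
effector.open_jaws(); manip.servo_line([*p,.12],q,vel=.2); print(manip.current_clock())
E
```

```text
0.75 [0.9 0.7 1. ]
1.0 [1.1 0.6 0.4]
1.25 [0.1 1.  0.9]
1.5 [-0.3  0.4  0.8]
1.75 [ 1.2 -0.4  1. ]
1.95 [0.7 0.7 1.3]
2.1 [ 0.4 -0.3  0.5]
2.16 [-0.5  0.4  0.8]
2.22 [1.7 1.3 1.1]
2.26 [-5.7 -0.1  5.6]
12.675 0.02573381325540612
[ 0.3  0.  -0.7] [0.5249 0.3316 0.0057]
16.8167
```

```bash
python3 - <<'E'
from box import *
def over(pt,yaw,ez,tag):
    ty=np.array([np.sin(yaw),-np.cos(yaw),0]); p=np.array([*pt[:2],0])+.081*ty; p[2]=ez-.157
    manip.move_pose(p,down(yaw)); manip.sleep(.35); return snap("wrist",tag)
b=w(-24,50,70); k=np.array([.535,-.308,.13])
out=[]
for pt,yaw,ez,tag in [(b,BY+np.pi/2,.345,"L1"),(b,BY,.345,"L2"),(k,.785,.36,"K1"),(k,.785+1.2,.36,"K2")]:
    c,im=over(pt,yaw,ez,tag); u,v=proj(c,pt,True)[0].astype(int); v0=max(v-50,0);u0=u-66
    print(tag,"crop origin",u0,v0,manip.current_tool_pos().round(4),manip.current_clock())
    out.append(cv2.resize(im[v0:v0+100,u0:u0+132],(396,300),interpolation=cv2.INTER_CUBIC))
cv2.imwrite("pics/LK.png",np.vstack([np.hstack(out[:2]),np.hstack(out[2:])]))
E
```

```text
L1 crop origin 210 60 [0.6866 0.1334 0.188 ] 18.25
L2 crop origin 212 60 [0.5955 0.0637 0.1879] 19.875
K1 crop origin 210 60 [ 0.5925 -0.3648  0.203 ] 21.8583
K2 crop origin 212 59 [ 0.6091 -0.2756  0.203 ] 23.1667
```

View pics/LK.png

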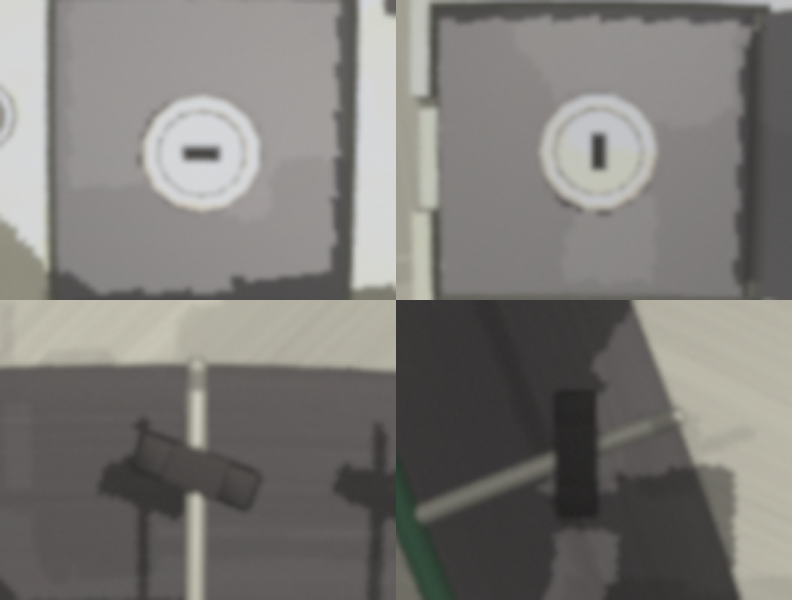

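Wrist crops: the lock ring and keyway centre are at (201,153) in the first and (598,152) in the second, keyway squared to the box. The head is a rectangular black bar with a window, so the middle key is the square one, at (198,470) and (576,455). It is yawed about 22° on its hook.

```bash
python3 - <<'E'
from box import *
def pos(tag,cx,cy,o,z):
    c,_=load(tag); return at_z(c,o[0]+cx/3-.33,o[1]+cy/3-.33,z,True)[:2],R.from_quat(c['attitude']).as_matrix()[:2,:2]
def two(a,b):
    A=np.zeros((4,4));y=np.r_[a[0],b[0]]
    for i,(p,m) in enumerate((a,b)): A[2*i:2*i+2,:2]=np.eye(2);A[2*i:2*i+2,2:]=m
    s=np.linalg.solve(A,y); return s[:2].round(4),s[2:].round(4)
l=[pos("L1",201,153,(210,60),.07),pos("L2",202,152,(212,60),.07)]
k=[pos("K1",198,170,(210,60),.132),pos("K2",180,155,(212,59),.132)]
print("lock",l[0][0].round(4),l[1][0].round(4),two(*l),"model",w(-24,50,70)[:2].round(4))
print("key",k[0][0].round(4),k[1][0].round(4),two(*k))
# hook line points K1: tip(197,60) , root (195,295)
h=[pos("K1",197,62,(210,60),.127)[0],pos("K1",195,290,(210,60),.125)[0]]; print("hook",h,np.arctan2(*(h[0]-h[1])[::-1]))
h=[pos("K2",284,112,(212,59),.127)[0],pos("K2",20,215,(212,59),.125)[0]]; print("hook",h,np.arctan2(*(h[0]-h[1])[::-1]))
for a,o,ang in (("K1",(210,60),23),("K2",(212,59),90)):
    m=pos(a,0,0,o,.1)[1]; v=m@[np.cos(np.radians(ang)),np.sin(np.radians(ang))]; print("key yaw",np.arctan2(v[1],v[0]))
E
```

```text
lock [0.6072 0.1438] [0.6071 0.1436] (array([0.607 , 0.1437]), array([0.0001, 0.0001])) model [0.6067 0.1439]
key [ 0.5374 -0.3117] [ 0.5374 -0.3118] (array([ 0.5375, -0.3118]), array([ 0.    , -0.0002]))
hook [array([ 0.51903146, -0.29367951]), array([ 0.55756822, -0.33294307])] 2.346852934529332
hook [array([ 0.51803912, -0.2937832 ]), array([ 0.5656738 , -0.34186441])] 2.3515293627996825
key yaw 0.4016797857305156
key yaw 0.4138461336838305
```

```bash
python3 - <<'E'
from box import *
k=np.array([.5375,-.3118,0]); d=np.array([np.cos(2.349),np.sin(2.349),0]); q=down(.408)
P=lambda s,z: k+d*s+[0,0,z]
manip.servo_line(manip.current_tool_pos()+[0,0,.03],vel=.2)
manip.move_pose(P(.062,.19),q); manip.servo_line(P(.062,.108),q,vel=.15); manip.sleep(.2); F0=manip.current_force()
manip.servo_line(P(0,.108),q,vel=.08); manip.sleep(.25); print("slid",(manip.current_force()-F0).round(1),(manip.current_tool_pos()-P(0,.108)).round(4))
effector.close(f_grip=60); print("gap",manip.current_finger_gap(),(manip.current_force()-F0).round(1))
manip.servo_line(P(0,.1145),q,vel=.03); print((manip.current_force()-F0).round(1))
manip.servo_line(P(.055,.1145),q,vel=.08); print((manip.current_force()-F0).round(1),manip.current_finger_gap())
manip.servo_line(P(.075,.2),q,vel=.2)
L=np.array([.6071,.1437,0])
manip.move_pose(L+[0,0,.165],QB); manip.sleep(.3); print((manip.current_tool_pos()-L).round(4),manip.current_clock(),manip.current_finger_gap())
c,im=snap("wrist","w9"); cs,s=snap("scene","s9"); ct,t=snap("top","t9")
u,v=proj(cs,L+[0,0,.15])[0].astype(int); rk=proj(cs,[.54,-.32,.08])[0].astype(int)
r=lambda a,x,y,h,wd,o: cv2.resize(a[max(y-h,0):y+h,x-wd:x+wd],o,interpolation=cv2.INTER_CUBIC)
u3,v3=np.clip(proj(c,L+[0,0,.12],True)[0].astype(int),0,[490,370]); print(u,v,rk,u3,v3)
cv2.imwrite("pics/m9.png",np.hstack([r(s,u,v,40,27,(400,600)),np.vstack([r(s,rk[0],rk[1],37,50,(400,300)),r(im,u3,v3,45,60,(400,300))])]))
E
```

```text
slid [ 1.5  1.1 -0.4] [-0.0001  0.0003  0.0001]
gap 0.02921866165381633 [0.4 1.  0.4]
[ 1.2  0.1 -1.1]
[ 0.7  0.4 -1.1] 0.029649406071441474
[ 0.0002 -0.001   0.1652] 31.4417 0.029546809647318546
297 185 [160 283] 279 232
```

View pics/m9.png

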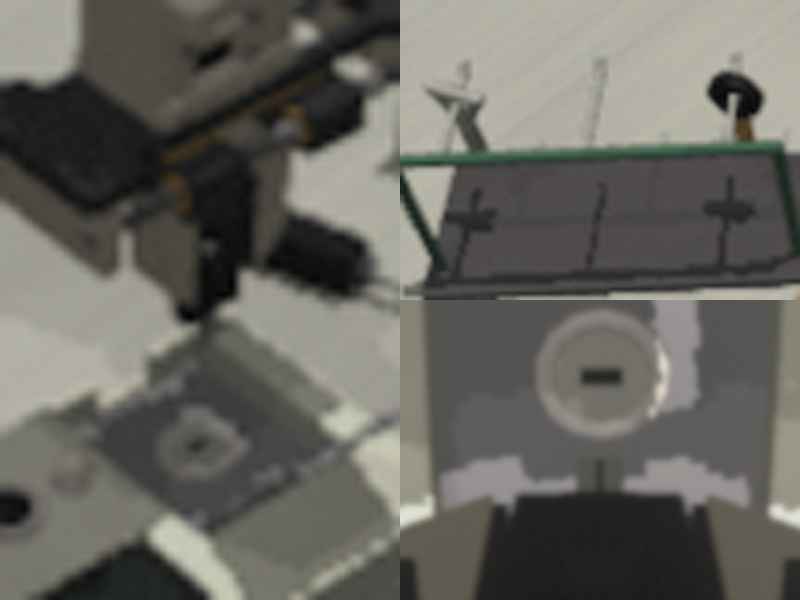

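Key is in hand, blade tip at (600,457) under the fingers and keyway at (602,377). The round and triangle keys are still on their hooks at (735,90) and (460,100), and the cover is fully back. Inserting with force feedback.

```bash
python3 - <<'E'
from box import *
c,im=load("w9"); L=np.array([.6071,.1437,0])
print("pred",proj(c,L+[.0002,-.001,.1205],True),"seen",279-60+200/6.67,232-45+157/6.67)
manip.servo_line(L+[0,0,.118],QB,vel=.1); manip.sleep(.35); F0=manip.current_force(); print((manip.current_tool_pos()-L).round(4))
z=.118
while z>.090:
    z-=.0015; manip.servo_line(L+[0,0,z],QB,vel=.03)
    f=manip.current_force()-F0; p=manip.current_tool_pos(); print(round(z,4),round(p[2],4),f.round(1),manip.current_wrist_torque().round(2))
    if f[2]>7: break
print(manip.current_clock())
E
```

```text
pred [[277.59916103 233.72820352]] seen 248.98500749625188 210.53823088455772
[3.000e-04 1.000e-04 1.186e-01]
0.1165 0.1164 [-0.6  0.8  1. ] [ 0.01 -0.04  0.03]
0.115 0.1148 [-1.2  1.   0.5] [ 0.02 -0.02  0.04]
0.1135 0.1133 [-0.3  0.2  1.2] [-0.01 -0.01 -0.01]
0.112 0.1119 [-0.1 -0.   1.2] [ 0.03  0.05 -0.01]
0.1105 0.1104 [-0.5  0.4  1.1] [0.02 0.01 0.03]
0.109 0.1089 [-0.4  0.4  0.3] [0.03 0.05 0.05]
0.1075 0.1072 [-2.7  0.2  1.7] [ 0.09  0.47 -0.02]
0.106 0.1058 [-4.1  1.1  3.1] [ 0.12  0.88 -0.03]
0.1045 0.104 [-4.7  0.5  2.4] [0.19 1.03 0.04]
0.103 0.1023 [-4.7  1.5 -0.2] [ 0.24  1.02 -0.  ]
0.1015 0.1011 [-5.   1.8 -1. ] [ 0.22  1.14 -0.01]
0.1 0.0997 [-4.5  2.1 -0.6] [0.28 1.15 0.02]
0.0985 0.0983 [-4.7  1.2 -1. ] [ 0.34  1.1  -0.  ]
0.097 0.0971 [-4.3  0.8  2.4] [ 0.37  1.34 -0.02]
0.0955 0.0956 [-5.6  0.3  1.9] [-0.    1.45 -0.03]
0.094 0.0938 [-5.2  0.9  0.1] [ 0.18  1.31 -0.08]
0.0925 0.0923 [-5.9  2.1 -0.9] [ 0.32  1.31 -0.05]
0.091 0.0909 [-5.7  0.8 -0. ] [0.29 1.41 0.05]
0.0895 0.0893 [-5.7  0.6 -0.7] [0.3  1.37 0.05]
37.3083
```

```bash
python3 - <<'E'
from box import *
L=np.array([.6071,.1437,0]); z=.0895
F=lambda: manip.current_force().round(1)
for i in range(4):
    L[0]-=.0004; manip.servo_line(L+[0,0,z],QB,vel=.02); f=np.mean([F() for _ in range(3)],0); print("relieve",i+1,f,manip.current_wrist_torque().round(2))
    if f[0]>-1.5: break
manip.sleep(.15); F0=F()
while z>.083:
    z-=.0007; manip.servo_line(L+[0,0,z],QB,vel=.02); f=F()-F0; print(round(z,4),manip.current_tool_pos()[2].round(4),f)
    if f[2]>9: break
print(L,z,manip.current_clock())
E
```

```text
relieve 1 [-3.2  0.3 -2.8] [0.25 1.1  0.  ]
relieve 2 [-3.5  0.2 -1. ] [0.18 1.01 0.04]
relieve 3 [-2.1  0.5 -1. ] [0.09 0.85 0.03]
relieve 4 [-1.7  0.5 -0.9] [0.06 0.46 0.03]
0.0888 0.0889 [ 0.8  0.9 -1. ]
0.0881 0.0882 [ 1.4  1.8 -0.9]
0.0874 0.0875 [ 1.3  1.2 -1.3]
0.0867 0.0875 [ 0.3 -0.2  4.9]
0.086 0.0874 [-0.9 -0.1  9.4]
[0.6055 0.1437 0.    ] 0.08599999999999997 39.7083
```

Key is home (head seated at TCP z 0.0875, as predicted). Turning clockwise about the barrel axis.

```bash
python3 - <<'E'
from box import *
C=np.array([.6068,.1437,0]); off=np.array([-.0013,0,0]); z=.0866; corr=np.zeros(3)
for a in np.r_[np.arange(.15,1.6,.145),1.65,1.7,1.75,1.8]:
    p=C+R.from_euler('z',-a).apply(off)+corr+[0,0,z]
    manip.move_pose(p,down(BY+np.pi/2-a)); manip.sleep(.05)
    f=np.mean([manip.current_force() for _ in range(3)],0); t=manip.current_wrist_torque()
    print(round(a,2),f.round(1),t.round(2),manip.current_tool_pos()[2].round(4))
    if np.hypot(f[0],f[1])>4: corr[:2]+=np.clip(f[:2]*.0001,-.0006,.0006)
    if np.linalg.norm(f)>30 or abs(t[2])>.8: break
print(corr,manip.current_clock(),manip.current_finger_gap())
E
```

```text
0.15 [-0.9 -1.1  7.4] [-0.23  0.26  0.  ] 0.0874
0.3 [-0.5 -1.3  6.6] [-0.22  0.14  0.04] 0.0874
0.44 [ 0.3 -1.1  6.4] [-0.3   0.15  0.1 ] 0.0874
0.58 [-0.3 -1.2  5.9] [-0.28  0.18  0.08] 0.0874
0.73 [-0.4 -0.6  6.3] [-0.42  0.2   0.05] 0.0874
0.88 [-1.7 -1.   7. ] [-0.43  0.11  0.04] 0.0874
1.02 [-0.3 -2.2  6.6] [-0.39  0.22  0.06] 0.0874
1.16 [-1.2 -1.   7.3] [-0.5   0.23  0.04] 0.0874
1.31 [-0.2 -1.7  6.2] [-0.47  0.22  0.14] 0.0874
1.45 [-1.6 -0.9  7.3] [-0.49  0.27  0.09] 0.0875
1.6 [-0.9 -1.4  7.7] [-0.53  0.28  0.1 ] 0.0874
1.65 [-1.2 -1.4  6.9] [-0.48  0.36  0.09] 0.0874
1.7 [-1.2 -2.2  6.7] [-0.52  0.28  0.16] 0.0874
1.75 [-1.  -1.8  8.7] [-0.52  0.34  0.12] 0.0875
1.8 [-1.4 -2.2  6.6] [-0.58  0.31  0.13] 0.0874
[0. 0. 0.] 44.2083 0.028990974690880873
```

```bash
python3 - <<'E'
from box import *
C=np.array([.6068,.1437,0]); off=np.array([-.0013,0,0]); z=.0866
for a in np.arange(1.83,2.02,.03):
    p=C+R.from_euler('z',-a).apply(off)+[0,0,z]
    manip.move_pose(p,down(BY+np.pi/2-a)); manip.sleep(.1)
    t=np.mean([manip.current_wrist_torque() for _ in range(4)],0)
    x=R.from_quat(manip.current_tcp_rot()).as_matrix()[:,0]
    print(round(a,2),t.round(2),"actual",round(BY+np.pi/2-np.arctan2(x[1],x[0]),3),manip.current_force().round(1))
    if t[2]>.25: break
print(manip.current_clock(),manip.current_finger_gap())
c,t=snap("top","t10");cs,s=snap("scene","s10");cw,wi=snap("wrist","w10")
u,v=proj(cs,w(-24,50,90))[0].astype(int)
cv2.imwrite("pics/m10.png",np.hstack([cv2.resize(s[v-60:v+60,u-80:u+80],(400,300),interpolation=cv2.INTER_CUBIC),cv2.resize(wi,(400,300),interpolation=cv2.INTER_AREA)]))
a=cv2.imread("pics/m10.png"); cv2.imwrite("pics/m10.png",np.vstack([a,np.hstack([cv2.resize(t[40:355,0:560],(534,300)),cv2.resize(s[250:345,90:175],(266,300),interpolation=cv2.INTER_CUBIC)])]))
E
```

```text
1.83 [-0.54  0.36  0.14] actual 1.825 [-0.5 -1.8  7.3]
1.86 [-0.52  0.37  0.13] actual 1.855 [-0.9 -1.9  6.6]
1.89 [-0.49  0.34  0.2 ] actual 1.885 [-1.5 -1.8  7.8]
1.92 [-0.62  0.38  0.29] actual 1.915 [-0.7 -1.9  6.5]
45.6083 0.02953318750473406
```

View pics/m10.png

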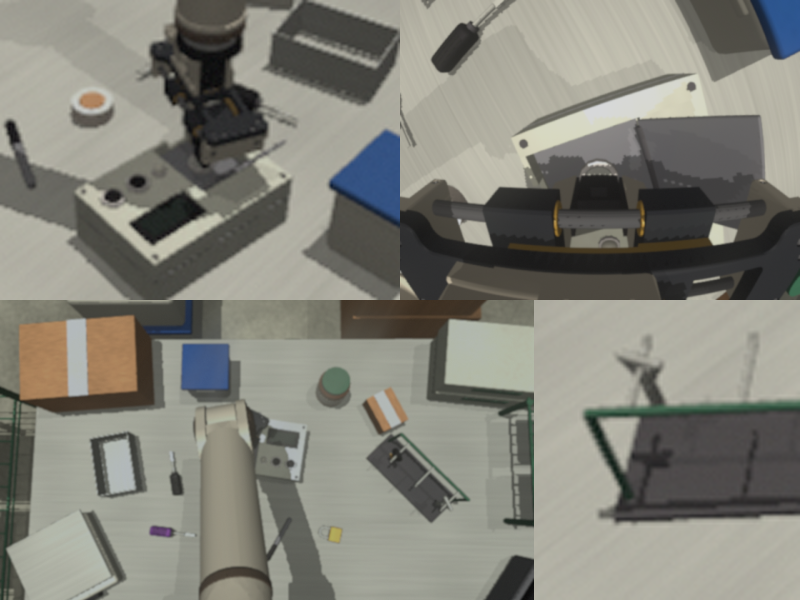

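The montage shows the key turned in the barrel, the cover still leaning back, the driver lying on the counter at about (175,475) in the top view, and the other two keys on the rack. The torque rise past 1.86 rad marks the stop. Handing in.

```bash
python3 - <<'E'
from bench import manip
print(manip.current_wrist_torque().round(2),manip.current_clock()); manip.hand_in()
E
```

```text
[-0.58  0.38  0.28] 45.7583
the job is handed in; nothing more can be done
```

I did the whole job in the order asked and handed it in at 45.8 s of the 72 s allowed. I don't know the verdict, since the hand-in reports none.

- **Cover:** I levered it up with the black screwdriver and swung it back until the force rose at its stop, about 2.2 rad. I then laid the screwdriver back on the counter, about a centimetre from where it was.
- **Key:** I took the square-headed key off the middle hook and pushed it past both pins until its head sat on the barrel. A side push of about 5 N built up on the way in; I shifted the hand 1.6 mm before seating the key, which brought it below 2 N.
- **Turn:** I turned the hand 1.92 rad clockwise. The wrist moment was about 0.13 N m against the spring and rose to 0.29 N m over the last 0.06 rad, which I read as the barrel's stop plus the key's play.
- **Last checks:** The key was still gripped (29.5 mm gap), pressed down with about 7 N, and held turned at 0.28 N m. In the last pictures the cover was open, the screwdriver lay on the counter and everything else looked unmoved. A close view after the key was taken showed the round and triangle keys on their hooks; the last close crop showed only the triangle.

The barrel angle cannot be read directly, so I judged it from the moment rise and the hand angle. One offset I computed for the blade from a picture was wrong, so I ignored it and relied on the forces during insertion.

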